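Pack the bonding kit case

ROBOT

A 6-joint arm with a two-finger parallel gripper is mounted at the origin on the work surface. World frame = base frame: x ahead of the robot, y to its left, z up, the work surface at z = 0. Lengths are in m, angles in rad, forces in N, time in s.
With the tool pointing down it reaches from about 0.35 to 0.8 m from the base axis. Payload 7.3 kg.
Tool frame: the origin (TCP) lies between the finger pads; the fingertips stand 25 mm ahead of it and the grasp point (between the pads) lies 6 mm ahead of it (r.tip_extent is the distance from the TCP to the fingertips, in m); z points along the fingers, y is the direction in which the jaws open and shut (so a half turn about z gives the same grasp; the last joint's range is limited). The gripper opens to 85 mm and grips with 20 to 120 N. Pads are 22 mm wide; open, the fingers measure 114 mm over their backs; the gripper's body (76 mm by 85 mm) begins 54 mm behind the grasp point. The pads swing forward as they close: fully open they stand 13 mm farther back than shut.
Start: joints at [-1.359, 0.342, 1.524, -0, 1.275, -0.146], TCP at [0.184, -0.492, 0.256] pointing down, gripper open.
Joint ranges: [-2.53, 2.53], [-0.77, 2.02], [0.04, 2.7], [-1, 4.14], [0.28, 2.66], [-3.11, 3.11]. Speed limits (rad/s): [2.57, 2.57, 3.14, 3.14, 3.14, 3.14].

INTERFACE

Orientations are given as a unit quaternion [x, y, z, w].
In Python, from workcell import r, command_gripper, optics gives the robot as it stands. The module is installed in compiled form; this text tells all that it offers. Calls block until the motion is done:
- r.reach(position, orientation): joint-space move of the TCP to a pose.
- r.move_straight(position, orientation=None, speed=0.15, max_force=None): straight line of the TCP; orientation=None keeps the orientation; speed is the mean speed in m/s. With max_force (N) it stops when the force on the tool has changed by that much, and returns True; else False.
- r.movej(angles): joint-space move.
- command_gripper(opening, force=None): finger opening in m; force is the grip in N (None keeps the last); returns when the fingers have stopped.
- r.hold(seconds).
- r.solve_ik(position, orientation): joint angles nearest the present ones, or None.
- r.read_state(): the state.
- optics.get_image(name): name is "scene" or "top" or "wrist"; returns (picture, depth): 400x640x3 uint8, red, green, blue; 400x640 float32, m along the optical axis (not along the pixel's ray), 0 where there is no reading.
- optics.camera_model(name): a dict with "K" (3x3 intrinsics, pixels), "k1" (the pictures are not rectified: a ray, as slopes to the right and down, at radius r is drawn at 1 + k1 r^2 times it, then the intrinsics apply), "R" (3x3) and "t" (3): a world point X has camera coordinates R X + t; the wrist camera has in their place "tool_from_camera" (4x4, takes a point from camera to tool coordinates, whose origin is the TCP and whose axes are the flange's). Camera axes: x right, y down, z forward; pixel columns grow to the right and rows downward; lengths in m; the calibration is good to about 2 mm. A picture is of the moment at which its call begins: read the wrist's pose just before it. camera_model takes no time and is no camera call.
A pose or a line that the arm cannot do raises r.PlanningError and nothing moves.
- r.finish_job(): hands the job in, once; it reports no verdict.
The state is a dict: "time_s": time; "joint_positions": joint angles; "dq": joint speeds; "tau": joint torques, N m; "eef_pos": TCP position; "eef_rot": TCP orientation; "contact_force": force on the tool from outside, world axes, zero at the start; "torque": the same for the moment, N m; "grip_width": finger opening in m.
Only numpy, scipy, OpenCV 4.12 (cv2) and the standard library are available. Lean on these libraries where they do the work, as an engineer would, in place of code of your own. Each camera call takes 0.05 s, during which the arm holds its last target. There are 200 camera calls.

TASK

Pack the small open aluminium kit case: put the long cardboard box and the square cardboard box into it, beside the low steel tin that is already packed in one corner, so that all three stand upright and flat on the floor of the case at once. Set the boxes down, do not drop them.

Things in the scene. Friction and masses are not known exactly. Their poses are not given: they have to be found in the camera images.
- case: Open aluminium kit case, black floor, fixed to the bench, turned any way round. Outside 172 x 142 x 42 mm high, walls and floor 6 mm; inside 160 (its x) by 130 (its y). Origin: centre of underside; z up. Black handle on its +x side. The tin sits in its -x,+y corner; free are the strip along the whole -y side, about 65 mm wide, for the long box, and the +x,+y corner, for the square box.
- long_box: Closed brown cardboard box, 140 mm (its x) by 45 mm (its y), 90 mm high, 0.2 to 0.42 kg, rigid, standing upright on the bench on one side of the case. Origin: centre of its underside; z up. In the case its upper part stands well clear of the case's rim. (A longer and lower box, 220 x 50 x 60 mm, lying beyond the case, is another one and does not fit.)
- square_box: Closed brown cardboard box, 64 mm (its x) by 64 mm (its y), 90 mm high, 0.14 to 0.28 kg, rigid, standing upright on the bench on the other side of the case; which side is which varies. Origin: centre of its underside; z up. Once it is in the case there is no room for a finger between it and the long box.
- tin: Low closed steel tin, 72 mm (its x) by 60 mm (its y), 30 mm high, 0.25 kg, lying loose on the floor of the case, its centre about 40 mm to -x and 31 mm to +y of the case's centre, 1 to 7 mm from the two walls, its axes along those of the case within a few degrees; its top is 6 mm below the case's rim. It stays in the case. Origin: centre of its underside; z up.
There are look-alikes about, which are no part of the job. There is more than one size of the case; the one meant has the size given above.

How it is judged:
At the end, for the whole second after the job is handed in: The long box, the square box and the tin are all inside the walls of the case, each with its underside on the case's floor (within 6 mm), upright within 0.12 rad and at rest (under 0.03 m/s) (x of long_box in the frame of case between -0.08 and 0.08 m and y of long_box in the frame of case between -0.065 and 0.065 m and z of each of long_box, square_box, tin in the frame of case below 0.012 m and angle between each of long_box, square_box, tin's own z axis and vertical below 0.12 rad and linear speed of each of long_box, square_box, tin below 0.03 m/s and x of square_box in the frame of case between -0.08 and 0.08 m and y of square_box in the frame of case between -0.065 and 0.065 m and x of tin in the frame of case between -0.08 and 0.08 m and y of tin in the frame of case between -0.065 and 0.065 m); the robot touches nothing.
It fails at once if the long box falls freely, faster than 0.8 m/s (a drop of more than about 3 cm) (linear speed of long_box above 0.8 m/s and contact force between the fingers and long_box below 0.05 N).
It fails at once if the square box falls freely, faster than 0.8 m/s (a drop of more than about 3 cm) (linear speed of square_box above 0.8 m/s and contact force between the fingers and square_box below 0.05 N).
It also fails if it takes over 64 s, if anything falls off the work surface, if the arm or the gripper's body presses on something with over 40 N, if the wrist force passes 120 N, or if a joint passes its speed limit or range.

## Working session

There is one attempt and no reset: what is moved stays moved. The work goes in short steps, each a Python script; the robot and the scene stay as the last script left them, time stands still between calls to the robot, and variables do not carry over. Pictures are saved under pics/ and viewed, about 8 in all and at most 12, crops included, and the job is handed in when it is done.

```bash
mkdir -p pics; python3 - <<'E'
from workcell import r, optics
import cv2, numpy as np
for n in("scene","top"):
    p,d=optics.get_image(n); np.savez(f"{n}0.npz",p=p,d=d); cv2.imwrite(f"pics/{n}0.png",p[:,:,::-1]); m=optics.camera_model(n); print(n,m, (d>0).mean())
print(optics.camera_model("wrist")); print(r.read_state(), r.tip_extent)
E
```

```text
scene {'K': array([[388.41809119,   0.        , 317.65359838],
       [  0.        , 388.41809119, 194.75678336],
       [  0.        ,   0.        ,   1.        ]]), 'k1': -0.08372413072188595, 'R': array([[-0.46691304,  0.88430248, -0.00115463],
       [ 0.59772213,  0.31463539, -0.73738241],
       [-0.65170581, -0.34498361, -0.67547453]]), 't': array([ 0.20221335, -0.20952691,  1.42100484])} 0.99609375
top {'K': array([[433.96968462,   0.        , 323.18152907],
       [  0.        , 433.96968462, 201.96007526],
       [  0.        ,   0.        ,   1.        ]]), 'k1': -0.09728872310852736, 'R': array([[ 0.01536253, -0.99986188, -0.00634065],
       [-0.99820371, -0.01496918, -0.05801097],
       [ 0.05790804,  0.00722046, -0.99829581]]), 't': array([-0.00845409,  0.38636127,  1.05086116])} 0.99591015625
{'K': array([[340.97428996,   0.        , 318.1241278 ],
       [  0.        , 340.97428996, 199.25444737],
       [  0.        ,   0.        ,   1.        ]]), 'k1': -0.05670795116036601, 'tool_from_camera': array([[-9.85944529e-05, -9.49806868e-01, -3.12836864e-01,
         7.
[... 258 characters left out ...]
00000e+00]])}
{'time_s': 0.1, 'joint_positions': array([-1.35900835e+00,  3.42616593e-01,  1.52496104e+00, -2.54664157e-05,
        1.27541421e+00, -1.46013921e-01]), 'dq': array([ 0.00074988, -0.00076598, -0.00257131, -0.00101042,  0.00080583,
       -0.00063215]), 'tau': array([ 1.11475296e-03, -4.34449840e+01, -2.46490824e+01, -1.78944042e-04,
        4.69510036e-03, -6.65292717e-06]), 'eef_pos': array([ 0.1837972 , -0.49140588,  0.25570056]), 'eef_rot': array([ 9.84038959e-01,  1.77951784e-01, -3.51761088e-05, -6.98819044e-04]), 'contact_force': array([ 0.49288612,  0.41596546, -0.28522384]), 'torque': array([-0.00567066, -0.01082654,  0.01392857]), 'grip_width': 0.085527430416582} 0.025
```

View pics/top0.png

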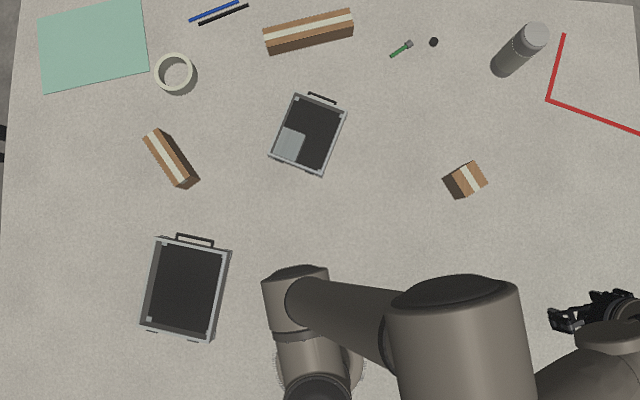

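View pics/scene0.png

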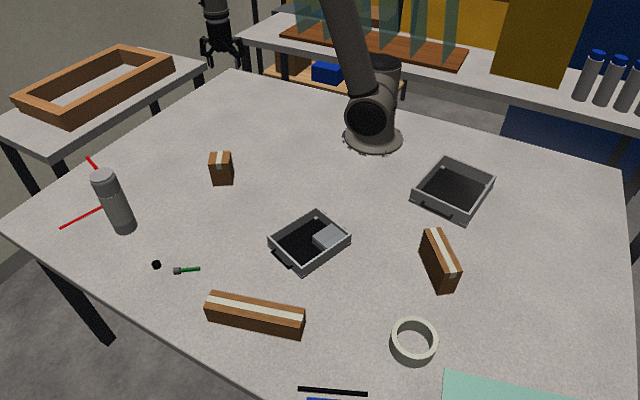

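Top view candidates: the case at (308,135) holds the tin and has the right size. The larger empty case at (186,288) is the look-alike. The upright long box is at (171,158), while the longer, lower box at (308,32) is a look-alike. The square box is at (465,180). Next I'll measure the tops.

```bash
cat > h.py <<'E'
import numpy as np, cv2
from workcell import r, optics, command_gripper
from scipy.spatial.transform import Rotation as Ro
def cloud(d,m,R=None,t=None):
    """world point per pixel from depth; R,t camera->world"""
    h,w=d.shape
    uv=np.stack(np.meshgrid(np.arange(w),np.arange(h)),-1).reshape(-1,1,2).astype(float)
    s=cv2.undistortPoints(uv,m["K"],np.array([m["k1"],0,0,0,0.])).reshape(h,w,2)
    P=np.dstack([s,np.ones((h,w))])*d[...,None]
    if R is None: R=m["R"].T; t=-R@m["t"]
    return P@R.T+t
def look_wrist():
    s=r.read_state(); p,d=optics.get_image("wrist"); m=optics.camera_model("wrist")
    T=np.eye(4); T[:3,:3]=Ro.from_quat(s["eef_rot"]).as_matrix(); T[:3,3]=s["eef_pos"]
    T=T@m["tool_from_camera"]
    return p,d,cloud(d,m,T[:3,:3],T[:3,3])
def rect(W,d,z0,z1,lo,hi):
    """min-area rect of biggest blob with height z0..z1, inside world xy window -> centre, sides, yaw of long side, n, median z"""
    k=(d>0)&(W[...,2]>z0)&(W[...,2]<z1)&np.all((W[...,:2]>lo)&(W[...,:2]<hi),-1)
    n,l,st,_=cv2.connectedComponentsWithStats(k.astype(np.uint8))
    i=1+st[1:,4].argmax(); q=W[l==i]
    c,(a,b),_=R=cv2.minAreaRect(q[:,:2].astype(np.float32)*1000)
    B=cv2.boxPoints(R); e=[B[1]-B[0],B[2]-B[1]]; e=max(e,key=np.linalg.norm)
    return np.array(c)/1000,sorted((a,b)),np.arctan2(e[1],e[0]),len(q),np.median(q[:,2]),st[i,:4]
def quat(yaw):  # tool down, tool y (jaw direction) along world yaw
    y=np.array([np.cos(yaw),np.sin(yaw),0]); z=np.array([0,0,-1.]); x=np.cross(y,z)
    return Ro.from_matrix(np.c_[x,y,z]).as_quat()
E
python3 - <<'E'
from h import *
f=np.load("top0.npz"); m=optics.camera_model("top"); W=cloud(f["d"],m); d=f["d"]
for n,u,v in(("table",240,200),("long",171,158),("sq",467,178),("floor",322,130),("tin",290,142),("rimL",279,124)): print(n,W[v,u].round(4))
for n,(u,v),z in(("long",(171,158),(.075,.11)),("sq",(465,178),(.075,.11)),("case",(308,135),(.028,.06)),("otherlong",(308,32),(.045,.09)),("bigcase",(186,288),(.03,.06))):
    c=W[v,u,:2]; print(n,rect(W,d,*z,c-.13,c+.13))
E
```

```text
table [0.3888 0.2041 0.0011]
long [0.4784 0.3503 0.0909]
sq [ 0.4418 -0.332   0.0904]
floor [0.5657 0.0031 0.0082]
tin [0.5284 0.0794 0.0386]
rimL [0.5719 0.1069 0.0404]
long (array([0.48214832, 0.36381152]), [47.331756591796875, 142.64073181152344], np.float32(0.6309852), 1229, np.float64(0.09058810304789044), array([142, 128,  51,  60], dtype=int32))
sq (array([ 0.44062994, -0.33792896]), [66.19500732421875, 67.60142517089844], np.float32(-1.0030465), 832, np.float64(0.09011615390659111), array([450, 160,  38,  39], dtype=int32))
case (array([0.55226398, 0.03911683]), [143.55751037597656, 178.23654174804688], np.float32(-0.36161), 1592, np.float64(0.03827235696591502), array([267,  89,  81,  87], dtype=int32))
otherlong (array([0.80977454, 0.04146822]), [53.19222640991211, 220.08367919921875], np.float32(-1.3001753), 1955, np.float64(0.06030683466530107), array([262,   8,  92,  43], dtype=int32))
bigcase (array([0.17303476, 0.33110349]), [185.30020141601562, 235.14732360839844], np.float32(-0.18892592), 1861, np.float64(0.05275812717366102), array([135, 236,  95, 108], dtype=int32))
```

```bash
python3 - <<'E'
from h import *
p=np.load("top0.npz")["p"]; cv2.imwrite("pics/crop.png",cv2.resize(p[85:205,130:500,::-1],None,fx=2.1,fy=2.1,interpolation=cv2.INTER_CUBIC))
C=np.array([.552,.039]); 
for nm,xy,yaws in(("case",C,(1.209,-1.933)),("long",(.482,.364),(2.202,-.94)),("sq",(.4406,-.338),(.568,-1.003,2.139,-2.574)),("sqp",C+.03,(-.3616,2.78))):
    for y in yaws: 
        a=[r.solve_ik([*xy,z],quat(y)) for z in(.085,.28)]; print(nm,y,[None if q is None else np.round(q,2) for q in a])
r.reach([.552,.039,.28],quat(1.209))
p,d,W=look_wrist(); np.savez("w1.npz",p=p,d=d,W=W); cv2.imwrite("pics/w1.png",p[:,:,::-1]); print(r.read_state()["time_s"])
E
```

```text
case 1.209 [array([-0.07,  0.58,  1.66, -0.  ,  0.9 , -1.28]), array([-0.07,  0.38,  1.4 , -0.  ,  1.36, -1.28])]
case -1.933 [array([-0.07,  0.58,  1.66, -0.  ,  0.9 ,  1.87]), array([-0.07,  0.38,  1.4 , -0.  ,  1.36,  1.87])]
long 2.202 [array([ 0.52,  0.66,  1.5 , -0.  ,  0.98, -1.68]), array([ 0.52,  0.47,  1.25, -0.  ,  1.42, -1.68])]
long -0.94 [array([ 0.52,  0.66,  1.5 , -0.  ,  0.98,  1.46]), array([ 0.52,  0.47,  1.25, -0.  ,  1.42,  1.46])]
sq 0.568 [array([-0.79,  0.59,  1.65, -0.  ,  0.91, -1.36]), array([-0.79,  0.38,  1.4 , -0.  ,  1.36, -1.36])]
sq -1.003 [array([-0.79,  0.59,  1.65, -0.  ,  0.91,  0.21]), array([-0.79,  0.38,  1.4 , -0.  ,  1.36,  0.21])]
sq 2.139 [array([-0.79,  0.59,  1.65, -0.  ,  0.91, -2.93]), array([-0.79,  0.38,  1.4 , -0.  ,  1.36, -2.93])]
sq -2.574 [array([-0.79,  0.59,  1.65, -0.  ,  0.91,  1.78]), array([-0.79,  0.38,  1.4 , -0.  ,  1.36,  1.78])]
sqp -0.3616 [array([-0.01,  0.63,  1.56, -0.  ,  0.95,  0.35]), array([-0.01,  0.44,  1.31, -0.  ,  1.39,  0.35])]
sqp 2.78 [array([-0.01,  0.63,  1.56, -0.  ,  0.95, -2.79]), array([-0.01,  0.44,  1.31, -0.  ,  1.39, -2.79])]
2.4583
```

View pics/crop.png

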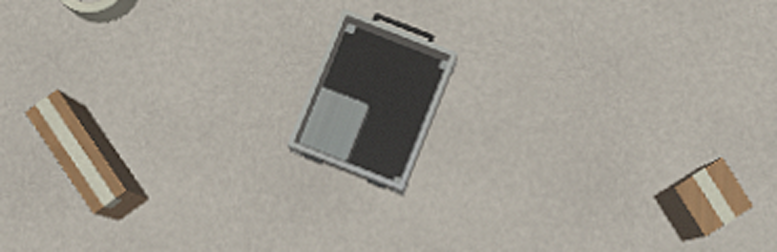

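View pics/w1.png

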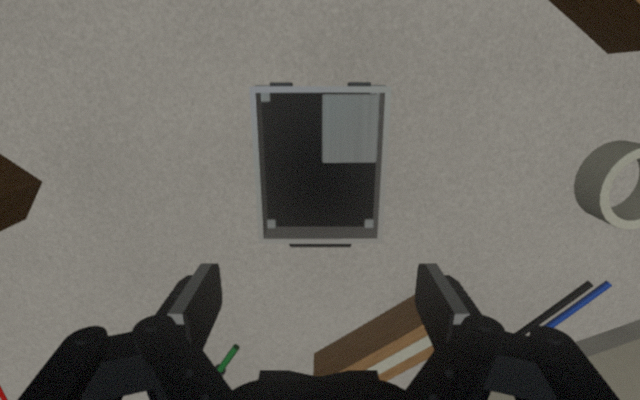

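The crop confirms the three objects: the tin case (handle at the top, tin bottom-left), the upright long box and the square box. The wrist view shows the case at (320,165), the handle at (320,245) and the tin at (350,128).

```bash
python3 - <<'E'
from h import *
f=np.load("w1.npz"); W,d,p=f["W"],f["d"],f["p"].astype(int)
print("z rim/tin/floor/table",[W[v,u,2].round(4) for u,v in((320,90),(350,130),(290,160),(150,100))])
C=np.array([.552,.039])
k=(W[...,2]>.0385)&(W[...,2]<.050)&(np.abs(W[...,:2]-C).max(-1)<.13)&(p.mean(-1)>70)
k[235+8:]=0
q=W[k][:,:2].astype(np.float32)*1000; R=cv2.minAreaRect(q); print("rim",R,len(q),cv2.boxPoints(R).round(1).tolist())
th=-.3616; 
k=(W[...,2]>.030)&(W[...,2]<.0395)&(p.mean(-1)>70); k[:97]=0;k[170:]=0;k[:,:315]=0;k[:,378:]=0
R=cv2.minAreaRect(W[k][:,:2].astype(np.float32)*1000); print("tin",R,np.median(W[k][:,2]))
E
```

```text
z rim/tin/floor/table [np.float64(0.0419), np.float64(0.0375), np.float64(0.007), np.float64(0.0014)]
rim ((554.374755859375, 37.974609375), (142.26087951660156, 175.14881896972656), 69.3359603881836) 3290 [[447.29998779296875, 2.299999952316284], [611.2000122070312, -59.5], [661.4000244140625, 73.5999984741211], [497.5, 135.39999389648438]]
tin ((529.2772827148438, 81.58984375), (59.01283645629883, 68.19216918945312), 69.35736083984375) 0.03667032940010623
```

```bash
python3 - <<'E'
from h import *
c0=np.array([.482,.364]); Y=2.202
r.reach([*c0,.26],quat(Y)); p,d,W=look_wrist()
c,s,yaw,n,z,bb=rect(W,d,.075,.1,c0-.12,c0+.12); print(c,s,yaw,n,z)
Y=yaw%np.pi+np.pi/2 if abs(yaw%np.pi+np.pi/2-Y)<1 else Y
if abs(s[0]-45)<6 and abs(s[1]-140)<8 and np.hypot(*(c-c0))<.015:
    r.reach([*c,.15],quat(Y))
    print(r.move_straight([*c,.076],speed=.08,max_force=15))
    command_gripper(.02,force=50); st=r.read_state(); print(st["grip_width"],st["eef_pos"])
    r.move_straight([*c,.18],speed=.1); st=r.read_state(); print(st["grip_width"],st["contact_force"],st["torque"],st["time_s"])
    np.save("Y.npy",Y)
    p,d,W=look_wrist(); np.savez("w2.npz",p=p,d=d,W=W); cv2.imwrite("pics/w2.png",p[:,:,::-1])
E
```

```text
[0.48382996 0.36311346] [45.15534973144531, 141.2220001220703] 0.63737273 7943 0.09086641706190901
False
0.044220078769238155 [0.48398252 0.36333326 0.07650634]
0.044591821152601886 [-0.50214767  0.1989762  -3.42724056] [ 0.00823072  0.02158121 -0.03447568] 7.0083
```

View pics/w2.png

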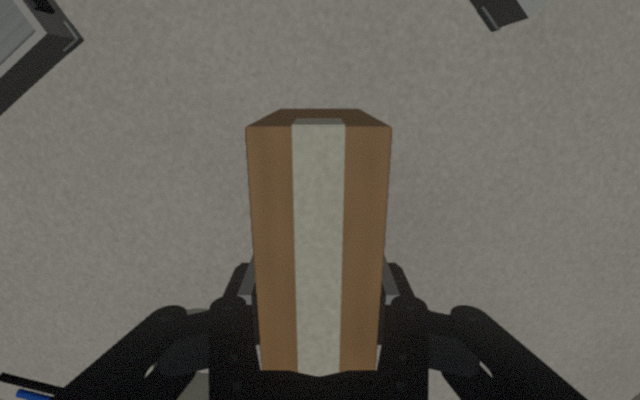

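The box is held squarely: top face at (318,245), centred between the fingers. I'll check its tilt and then place it.

```bash
python3 - <<'E'
from h import *
f=np.load("w2.npz"); W=f["W"][140:340,270:370].reshape(-1,3); A=np.c_[W[:,:2]-W[:,:2].mean(0),np.ones(len(W))]; print("top plane slope",np.linalg.lstsq(A,W[:,2],rcond=None)[0])
C=np.array([.5535,.038]); th=-.3607; ex=np.array([np.cos(th),np.sin(th)]); ey=np.array([-ex[1],ex[0]])
T=C-.0355*ey; q=quat(th+np.pi/2)
r.reach([*T,.19],q); 
hit=r.move_straight([*T,.115],speed=.1,max_force=12); print("upper",hit)
if not hit:
    print("contact",r.move_straight([*T,.078],speed=.025,max_force=8)); st=r.read_state(); print(st["eef_pos"],st["contact_force"],st["torque"],st["time_s"])
    p,d=optics.get_image("scene"); np.savez("s2.npz",p=p,d=d); cv2.imwrite("pics/s2.png",cv2.resize(p[140:320,220:500,::-1],None,fx=2.5,fy=2.5))
E
```

```text
top plane slope [-0.04044456 -0.02766351  0.19409308]
upper False
contact True
[0.54086919 0.00487595 0.082466  ] [-0.48523161  1.1623061   4.29750135] [-0.14931634  0.00975393 -0.0065928 ] 10.4917
```

View pics/s2.png

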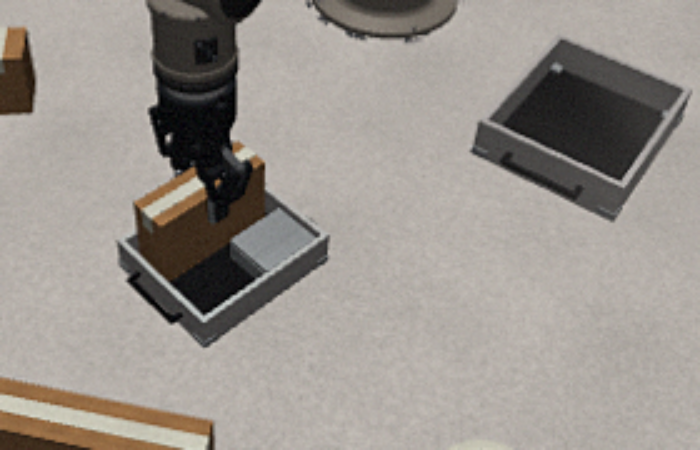

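The long box stands in the -y strip, clear of the tin and the rim. I'll release it and go to the square box.

```bash
python3 - <<'E'
from h import *
st=r.read_state(); e=st["eef_pos"]; command_gripper(.07)
r.hold(.2); r.move_straight([e[0],e[1],.30],speed=.15)
p,d,W=look_wrist(); c=np.array([.541,.005])
cl,s,yaw,n,z,_=rect(W,d,.08,.11,c-.1,c+.1); C=np.array([.5535,.038]); th=-.3607
Rm=np.array([[np.cos(th),np.sin(th)],[-np.sin(th),np.cos(th)]]); print("long in case",Rm@(cl-C),s,yaw-th,z)
np.savez("w3.npz",p=p,d=d,W=W)
command_gripper(.085)
c0=np.array([.4406,-.338]); Y=-1.003
r.reach([*c0,.26],quat(Y)); p,d,W=look_wrist()
c,s,yaw,n,z,_=rect(W,d,.075,.1,c0-.08,c0+.08); print("sq",c,s,yaw,n,z)
Y=Y+((yaw-Y+np.pi/4)%(np.pi/2)-np.pi/4); print(Y)
if abs(s[0]-64)<4 and abs(s[1]-64)<5 and np.hypot(*(c-c0))<.015:
    r.reach([*c,.16],quat(Y))
    hit=r.move_straight([*c,.076],speed=.06,max_force=10); print("hit",hit)
    if not hit:
        command_gripper(.04,force=50); st=r.read_state(); print(st["grip_width"],st["eef_pos"])
        r.move_straight([*c,.2],speed=.1); st=r.read_state(); print(st["grip_width"],st["contact_force"],st["time_s"])
        p,d,W=look_wrist(); print("held",rect(W,d,.18,.23,c-.08,c+.08))
        w=W[150:330,260:380]; w=w[(w[...,2]>.18)&(w[...,2]<.23)]; A=np.c_[w[:,:2]-w[:,:2].mean(0),np.ones(len(w))]; print("slope",np.linalg.lstsq(A,w[:,2],rcond=None)[0],len(w))
E
```

```text
long in case [ 0.00052085 -0.03581519] [45.11612319946289, 140.71170043945312] 0.00013199449 0.09688008557917516
sq [ 0.44449695 -0.34026755] [64.00677490234375, 64.79055786132812] 0.56903034 5346 0.09072101484896442
-1.001766
hit False
0.06342599945901935 [ 0.44463372 -0.3403428   0.0764707 ]
0.06345865332740626 [ 0.19336729  0.19493151 -2.39696104] 18.25
held (array([ 0.44538208, -0.34040198]), [64.50932312011719, 125.79217529296875], np.float32(-1.0064945), 33668, np.float64(0.2134413928453638), array([120, 205, 398, 177], dtype=int32))
slope [-0.30435159 -0.18913886  0.209562  ] 14842
```

The long box is in place at (0.5, -35.8) mm, parallel to the walls. The square box is held; I'll place it now.

```bash
python3 - <<'E'
from h import *
C=np.array([.5535,.038]); th=-.3607; ex=np.array([np.cos(th),np.sin(th)]); ey=np.array([-ex[1],ex[0]])
T=C+.039*ex+.026*ey; q=quat(th)
r.reach([*T,.22],q)
hit=r.move_straight([*T,.150],speed=.1,max_force=12); print("upper",hit)
p,d,W=look_wrist(); cv2.imwrite("pics/w4.png",p[:,:,::-1])
hit=r.move_straight([*T,.115],speed=.06,max_force=8); print("upper2",hit)
if not hit:
    print("contact",r.move_straight([*T,.078],speed=.025,max_force=8)); st=r.read_state(); print(st["eef_pos"],st["contact_force"],st["torque"],st["time_s"])
    p,d=optics.get_image("scene"); cv2.imwrite("pics/s4.png",cv2.resize(p[140:320,220:500,::-1],None,fx=2.5,fy=2.5))
E
```

```text
upper False
upper2 False
contact True
[0.59908336 0.04855375 0.08249261] [-0.26272477 -0.02711236  3.77488633] [-0.04088235 -0.08187009 -0.01727056] 22.6583
```

View pics/s4.png

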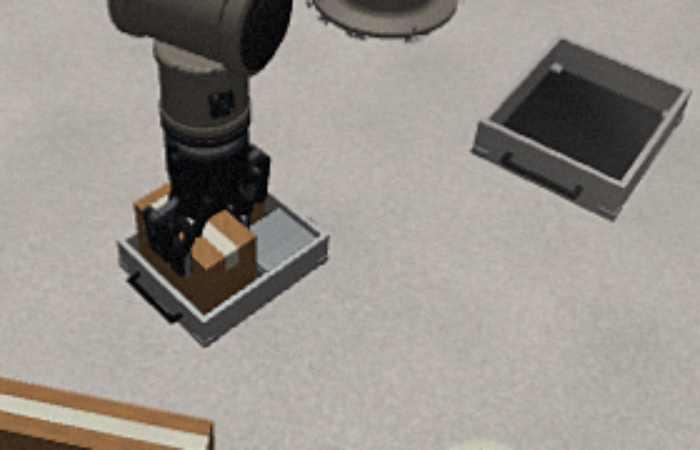

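The square box is on the floor in the +x,+y corner, inside the rim. I'll release it, retreat and check.

```bash
python3 - <<'E'
from h import *
e=r.read_state()["eef_pos"]; command_gripper(.085); r.hold(.2); r.move_straight([e[0],e[1],.32],speed=.15)
r.reach([.47,.06,.32],quat(-.3607)); r.hold(.3)
p,d,W=look_wrist(); cv2.imwrite("pics/w5.png",p[:,:,::-1])
C=np.array([.5535,.038]); th=-.3607; Rm=np.array([[np.cos(th),np.sin(th)],[-np.sin(th),np.cos(th)]])
L=np.dstack([(W[...,:2]-C)@Rm.T,W[...,2]])
for n,lo,hi,z in(("long",(-.09,-.075),(.09,-.008),(.085,.11)),("sq",(-.01,-.009),(.09,.075),(.085,.11)),("tin",(-.077,-.003),(0,.063),(.029,.040))):
    c,s,y,k,zz,_=rect(L,d,*z,np.array(lo),np.array(hi)); w=L[(d>0)&(L[...,2]>zz-.005)&(L[...,2]<zz+.005)&(np.abs(L[...,:2]-c).max(-1)<.018)]
    A=np.c_[w[:,:2]-c,np.ones(len(w))]; print(n,c,s,y,k,zz,"slope",np.linalg.lstsq(A,w[:,2],rcond=None)[0][:2])
st=r.read_state(); print(st["time_s"],st["contact_force"])
E
```

```text
long [ 0.00086736 -0.03621122] [46.03016662597656, 140.5298309326172] 0.0018970097 5785 0.09681751864100158 slope [0.00096888 0.00097385]
sq [0.0389245  0.02579853] [64.21734619140625, 65.66698455810547] 0.008346684 4249 0.09673192667709635 slope [-0.00238078  0.00548064]
tin [-0.03926549  0.0327057 ] [59.49243927001953, 71.00576782226562] -0.0023064709 3173 0.03660400433850741 slope [-0.00033624 -0.00482296]
25.9333 [ 0.46454996 -0.4745662   0.81806855]
```

View pics/w5.png

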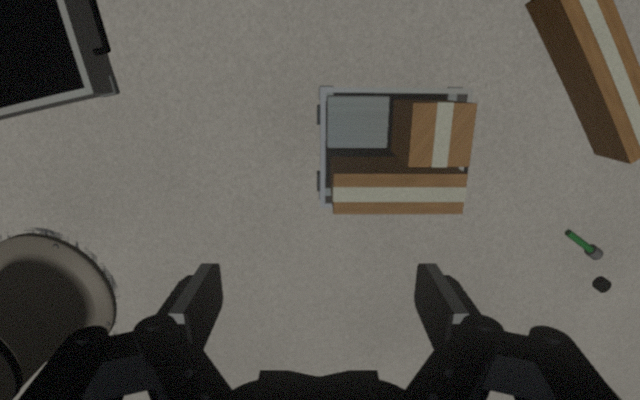

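All three are level: box tops at about 97 mm, tin top at 36.6 mm, each resting on the floor of the case. I'm handing in.

```bash
python3 -c "
from workcell import r
r.finish_job()"
```

```text
the job is handed in; nothing more can be done
```

The long box and the square box are both packed in the case beside the tin. I handed the job in after about 26 s of the 64 s allowed. I gripped each box above the rim and lowered it until it touched the floor before opening the fingers. The hand-in gives no verdict, so the figures below are from my last wrist-camera check.

| Item | Position in case (x, y) | Top height | Expected top |
|---|---|---|---|
| Long box | (1, -36) mm | 96.8 mm | 96 mm |
| Square box | (39, 26) mm | 96.7 mm | 96 mm |
| Tin | (-39, 33) mm | 36.6 mm | 36 mm |

- **Upright:** all three top faces sloped less than 0.01 rad.
- **Clear of the robot:** the arm was clear of everything and the force reading was about 1 N.
- **Checks that disagreed:** while held, the long box's top showed a tilt of about 0.05 rad. That was gone once it stood on the floor. The tilt and outline readings on the held square box were unusable because its side face and the gripper got into the measurement. I relied on the contact height and the final check instead.

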